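Hang the lift-off guard door on a bench press and shut it

ROBOT

A 7-joint arm with a two-finger parallel gripper is mounted at the origin on the work surface. World frame = base frame: x ahead of the robot, y to its left, z up, the work surface at z = 0. Lengths are in m, angles in rad, forces in N, time in s.
With the tool pointing down it reaches from about 0.4 to 0.875 m from the base axis. Payload 19.3 kg.
Tool frame: the origin (TCP) lies midway between the tips of the shut fingers; the grasp point (between the pads) lies 19 mm behind it; z points along the fingers, y is the direction in which the jaws open and shut (so a half turn about z gives the same grasp; the last joint's range is limited). The gripper opens to 85 mm and grips with 20 to 120 N. Pads are 22 mm wide; open, the fingers measure 114 mm over their backs; the gripper's body (76 mm by 85 mm) begins 54 mm behind the grasp point. The pads swing forward as they close: fully open they stand 13 mm farther back than shut.
Start: joints at [-1.245, 0.521, -0.036, 1.599, 0.021, 1.021, -0.113], TCP at [0.241, 0.577, 0.231] pointing down, gripper open.
Joint ranges: [-2.91, 2.91], [-0.3, 2.13], [-1.5, 1.42], [0.17, 2.43], [-1.26, 4.41], [0.16, 1.93], [-2.52, 2.52]. Speed limits (rad/s): [1.89, 1.89, 2.39, 2.39, 3.01, 3.01, 3.01].

INTERFACE

Orientations are given as [roll, pitch, yaw] about the fixed x, y, z axes, in that order (R = Rz(yaw) Ry(pitch) Rx(roll)).
In Python, from workcell import bot, eyes gives the robot as it stands. The module is installed in compiled form; this text tells all that it offers.
- The arm moves only by the shell command python3 -m jog 'ROWS' [FORCE]. ROWS is JSON, a list of rows, each an object with "delta_pos": the shift along the world's x, y, z in mm, a list of three; "spin": the turn about the world's z in rad; "claw": the closure, from 0 (fully open) to 1 (shut). In form: [{"delta_pos": [tx, ty, tz], "spin": spin, "claw": claw}, ...]. A call has 1 to 8 rows; each row is the pose to reach, as a shift and turn from the pose measured when the call began; what a row does not reach only later rows make up. A row lasts 1/10 s, in which the tool goes at most 50 mm and 8.59 degrees, less where a joint would pass 70% of its speed; a pose out of reach is approached as far as the arm can. A call with a gripper value outside its range is refused whole. The fingers move at their own pace and stop on an object; FORCE is the grip in N (left out, the last holds). Time passes only in rows, so rows that repeat a pose let the fingers close. It gives the time, the measured TCP pose, the force and the opening at its end, in the units of the state.
- bot.observe(): the state, without advancing time (a new reading comes with each control period).
- eyes.grab_frame(name): name is "scene" or "top"; returns the picture (384x512x3 uint8, blue, green, red); there is no depth.
- eyes.camera_params(name): a dict with "fx", "fy", "cx", "cy" (pixels), "k1" (the pictures are not rectified: a ray, as slopes to the right and down, at radius r is drawn at 1 + k1 r^2 times it, then the intrinsics apply), "origin" and "attitude" of the camera in the world. Camera axes: x right, y up, looking along -z (the intrinsics and any distortion apply to the point x, -y, -z); pixel columns grow to the right and rows downward; lengths in m; the calibration is good to about 2 mm. A picture is of the moment at which its call begins. camera_params takes no time and is no camera call.
- bot.job_done(): hands the job in, once; it reports no verdict.
The state is a dict: "clock": time; "qpos": joint angles; "qd": joint speeds; "joint_efforts": joint torques, N m; "position": TCP position; "tool_rot": TCP orientation; "force": force on the tool from outside, world axes, zero at the start; "moment": the same for the moment, N m; "grip_width": finger opening in m.
Only numpy, scipy, OpenCV 4.12 (cv2) and the standard library are available. Lean on these libraries where they do the work, as an engineer would, in place of code of your own. Each camera call takes 0.05 s, during which the arm holds its last target. There are 200 camera calls.

TASK

The yellow-framed guard door of the blue bench press is parked upright in the stand. Lift it out, lower both its hinge knuckles together fully down onto the two brass hinge pins while the door is swung open, then swing it shut under the red keeper lip until it rests against the black stop strip, and let go. The hinge post is bolted somewhere along its adjusting slots, so feel for the pins gently, never force the door against the press, and leave the bin, the jar and the wrench where they are.

Things in the scene. Friction and masses are not known exactly. Their poses are not given: they have to be found in the camera images.
- door: Loose guard door, about 0.35 kg, upright, yellow frame with clear pane, both faces alike. Origin: on the axis of its two hinge knuckles, level with the lower edge; z up. Panel in the x-z plane: x 12 to 150 mm, 12 mm thick, z 0 to 160. Knuckles and grip tab: see their points. Hung fully home, its lower edge is 35 mm above the bench. Centre of mass near x 75 mm.
- door_tab (a point): Centre of the top of the door's black grip tab, which stands on the door's top edge: 40 mm long along the door's x (55 to 95 mm from the knuckle axis), 12 mm thick, 40 mm tall, its top 200 mm above the door's lower edge. Axes as the door's.
- knuckle_low (a point): Centre of the underside of the lower knuckle, on the knuckle axis, 30 mm above the door's lower edge; axes as the door's. Both knuckles are vertical steel rings, outer diameter 20 mm, through hole 10 mm, 20 mm tall.
- knuckle_high (a point): Centre of the underside of the upper knuckle, on the same axis, 110 mm above the door's lower edge (80 mm above the lower one); axes as the door's.
- stand: Fixed dark parking stand, base 170 x 100 x 12 mm, with two pairs of black cheeks (up to 57 mm over the bench) forming a 16 mm wide slot along its x axis; the door stands in the slot on the base plate. Origin: centre of its underside.
- press: Fixed blue bench press. Origin on the bench, under the middle of the door opening, in the plane of the hinge axis; front looks to its -x, y along the front, z up. Cabinet x 35 to 220 mm, y +-115, top at z 211; air cylinder behind (x 114 to 186) up to z 293; base plate x 20 to 260, y +-120, 20 high. Shut, the door lies along the press's y, door x the same way as press y.
- keeper (a point): Middle of the underside of the red keeper lip, fixed to the press at its x 13, y 67.5, z 199 mm; axes as the press's. The lip spans press x -17 to 43, y 45 to 90, 8 mm thick. The hung door (top edge z 195) swings under it; a door lifted more than 4 mm does not, so the door cannot be lowered on while shut.
- stop_strip (a point): Middle of the face of the black stop strip against which the shut door rests, on the press at its x 6.5, y 72.5, z 110 mm; axes as the press's. It is 45 mm wide, 160 mm tall.
- slot_end (a point): On the press at its x 0, y -93, z 65 mm, axes as the press's: outer end of the hinge adjustment, at the level of the lower pin's shoulder. The hinge post with both pins is bolted tight in slots, its pin axis anywhere from 4 to 36 mm along press +y from here (true in x and z); it is not tracked. Post 20 mm wide, face 14 mm behind the axis, top z 176. In front of and beside the pins is free.
- slot_end_high (a point): 80 mm above slot_end, at the upper pin's shoulder, z 145 mm. Both brass pins are vertical, on one axis, 8 mm diameter, 20 mm tall over the shoulder, tapered over the top 4 mm to 7 mm. The knuckles rest on the shoulders when home. Shoulders: radius 9 mm, 10 mm thick, on arms 14 mm wide from the post.
- bolt_bin: Bystander: open blue bin of fasteners, 130 x 100 x 65 mm, loose. Origin: centre of its underside.
- oil_jar: Bystander: red jar with yellow cap, 52 mm diameter, 85 mm tall, loose. Origin: centre of its underside.
- wrench: Bystander: steel wrench 160 mm long lying on the bench, loose. Origin: centre of its underside.

How it is judged:
By the outcome, as a careful person would: the job done as asked, in the order asked, and still so for the second after the job is handed in, with the robot touching nothing.
It also fails if it takes over 67 s, if anything falls off the work surface, if the arm or the gripper's body presses on something with over 40 N, if the wrist force passes 120 N, or if a joint passes its speed limit or range.

## Working session

There is one attempt and no reset: what is moved stays moved. The work goes in short steps, Python scripts to look and compute and a shell command to move; the robot and the scene stay as the last step left them, time stands still between calls to the robot, and variables do not carry over. Pictures are saved under pics/ and viewed, about 8 in all and at most 12, crops included, and the job is handed in when it is done.

```bash
mkdir -p pics
python3 - <<'E'
from workcell import bot, eyes
import cv2
s=bot.observe()
for k in s: print(k,s[k])
for n in("scene","top"):
    cv2.imwrite(f"pics/{n}0.png",eyes.grab_frame(n)); print(n,eyes.camera_params(n))
E
```

```text
clock 0.0
qpos [-1.24520454  0.52200892 -0.03633574  1.59998381  0.02119228  1.02109531
 -0.11280786]
qd [ 0.0021104   0.00054655  0.00120861 -0.0010891   0.00078016  0.00269304
  0.00109486]
joint_efforts [-3.57383260e-04 -9.27084732e+01  1.98006526e+00 -3.69927621e+01
  1.78903830e-02  8.42278154e-03  1.19026681e-04]
position [0.24086283 0.57637027 0.23073748]
tool_rot [-3.14048401e+00  6.79930236e-05  2.74578583e+00]
force [-0.60915511  0.45433103  0.08062791]
moment [ 0.03739178  0.02544889 -0.00967559]
grip_width 0.08533714124245097
scene {'fx': 491.6402415411517, 'fy': 491.6402415411517, 'cx': 254.8140619952771, 'cy': 190.8252235081199, 'k1': -0.05377765920338163, 'origin': array([ 1.58591605, -0.21096889,  1.20973009]), 'attitude': array([ 0.80102906, -0.007306  ,  1.45292131])}
top {'fx': 433.6129994371003, 'fy': 433.6129994371003, 'cx': 251.96737913409473, 'cy': 186.01588319318583, 'k1': 0.03944257142933311, 'origin': array([ 0.46930408, -0.08460251,  1.165043  ]), 'attitude': array([ 0.05304263,  0.0063097 , -1.57484892])}
```

View pics/scene0.png

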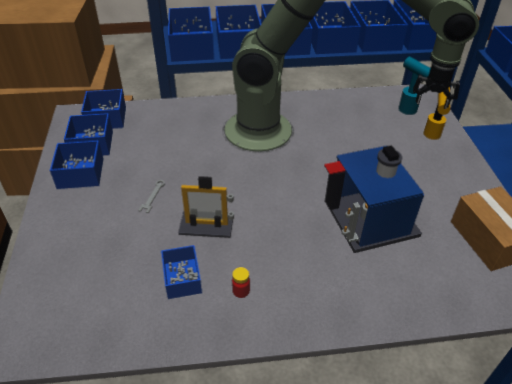

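View pics/top0.png

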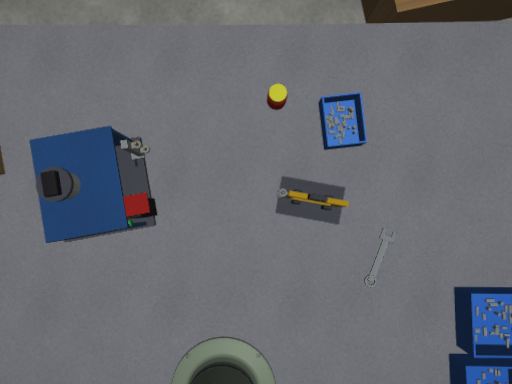

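Top view: press at the left with its front facing right (−y); the keeper is at (137,204) and the hinge hardware near (140,147). The door is at (318,198), knuckles on its left at (283,193). Scene view: door tab at (205,183), keeper at (334,168). I'll zoom in on each in one montage.

```bash
cat > h.py <<'E'
import numpy as np, cv2
from scipy.spatial.transform import Rotation as R
from workcell import bot, eyes
def ray(n,px):
    c=eyes.camera_params(n); K=np.array([[c['fx'],0,c['cx']],[0,c['fy'],c['cy']],[0,0,1]])
    u=cv2.undistortPoints(np.array([[px]],float),K,np.array([c['k1'],0,0,0]))[0,0]
    d=R.from_euler('xyz',c['attitude']).apply([u[0],-u[1],-1]); return np.array(c['origin']),d
def plane(n,px,z):
    o,d=ray(n,px); return o+d*(z-o[2])/d[2]
def two(p1,p2):  # scene px, top px
    o1,d1=ray('scene',p1);o2,d2=ray('top',p2)
    t=np.linalg.lstsq(np.c_[d1,-d2],o2-o1,rcond=None)[0]
    a,b=o1+d1*t[0],o2+d2*t[1]; return (a+b)/2,np.linalg.norm(a-b)
def proj(n,P):
    c=eyes.camera_params(n); K=np.array([[c['fx'],0,c['cx']],[0,c['fy'],c['cy']],[0,0,1]])
    q=R.from_euler('xyz',c['attitude']).inv().apply(np.array(P,float).reshape(-1,3)-c['origin'])*[1,-1,-1]
    return cv2.projectPoints(q,np.zeros(3),np.zeros(3),K,np.array([c['k1'],0,0,0]))[0][:,0]
def crop(im,x,y,w,h,s): return cv2.resize(im[y:y+h,x:x+w],None,fx=s,fy=s,interpolation=cv2.INTER_CUBIC)
E
python3 - <<'E'
import cv2,numpy as np
from h import crop
s=cv2.imread('pics/scene0.png');t=cv2.imread('pics/top0.png')
a=np.hstack([crop(t,105,125,66,50,6),crop(s,310,150,66,50,6)])
b=np.hstack([crop(t,268,168,88,66,4.5),crop(s,168,170,88,66,4.5)])
b=b[:, :a.shape[1]]; 
if b.shape[1]<a.shape[1]: b=np.pad(b,((0,0),(0,a.shape[1]-b.shape[1]),(0,0)))
cv2.imwrite('pics/m1.png',np.vstack([a,b])[:600]); print(a.shape,b.shape)
# colour masks
def m(im,lo,hi):
    k=cv2.inRange(cv2.cvtColor(im,cv2.COLOR_BGR2HSV),np.array(lo),np.array(hi))
    for c in cv2.findContours(k,0,2)[0]:
        if cv2.contourArea(c)>25: print(cv2.contourArea(c),cv2.boundingRect(c),cv2.approxPolyDP(c,2,True)[:,0].tolist() if cv2.contourArea(c)<9000 else '')
for n,im in(('scene',s),('top',t)):
    print(n,'yellow');m(im,(18,150,80),(32,255,255)); print('red');m(im,(0,170,80),(6,255,255)); 
    print('blue');m(im[:, :250] if n=='top' else im[140:,300:430],(105,150,50),(122,255,255))
E
```

```text
(300, 792, 3) (297, 792, 3)
scene yellow
184.0 (233, 267, 16, 16) [[236, 268], [233, 271], [233, 278], [237, 282], [245, 281], [248, 277], [246, 269]]
53.5 (196, 219, 19, 5) [[196, 219], [202, 223], [213, 223], [214, 220]]
365.5 (182, 185, 45, 40) [[182, 185], [187, 222], [186, 192], [191, 190], [220, 192], [223, 208], [221, 222], [226, 224], [225, 188], [212, 187], [206, 190], [199, 189], [198, 186]]
267.5 (424, 113, 22, 26) [[432, 113], [428, 116], [429, 123], [424, 133], [428, 137], [437, 138], [438, 130], [445, 118], [442, 116], [440, 120], [435, 120]]
133.5 (438, 92, 12, 23) [[441, 92], [438, 110], [443, 114], [449, 110], [449, 105], [446, 109], [442, 108], [446, 96]]
red
67.5 (233, 280, 16, 11) [[233, 280], [237, 290], [248, 284], [248, 280], [242, 284]]
129.0 (325, 162, 19, 12) [[343, 169], [338, 162], [325, 165], [330, 173]]
blue
2419.0 (38, 7, 85, 61) [[38, 16], [70, 67], [122, 55], [121, 50], [100, 24], [92, 38], [82, 38], [76, 33], [77, 12], [82, 7]]
top yellow
257.5 (288, 191, 60, 15) [[288, 194], [293, 199], [327, 205], [347, 205], [346, 201], [328, 198], [326, 202], [309, 200], [307, 194], [289, 191]]
238.0 (269, 84, 18, 18) [[275, 84], [270, 88], [269, 96], [274, 101], [281, 101], [285, 98], [286, 91], [282, 85]]
red
429.5 (123, 193, 27, 24) [[145, 193], [123, 197], [127, 216], [149, 211]]
blue
7048.5 (30, 127, 101, 115) [[129, 139], [110, 127], [30, 141], [36, 177], [45, 167], [56, 165], [75, 173], [81, 181], [81, 189], [72, 199], [48, 202], [40, 197], [46, 241], [129, 226], [124, 213], [111, 132]]
```

View pics/m1.png

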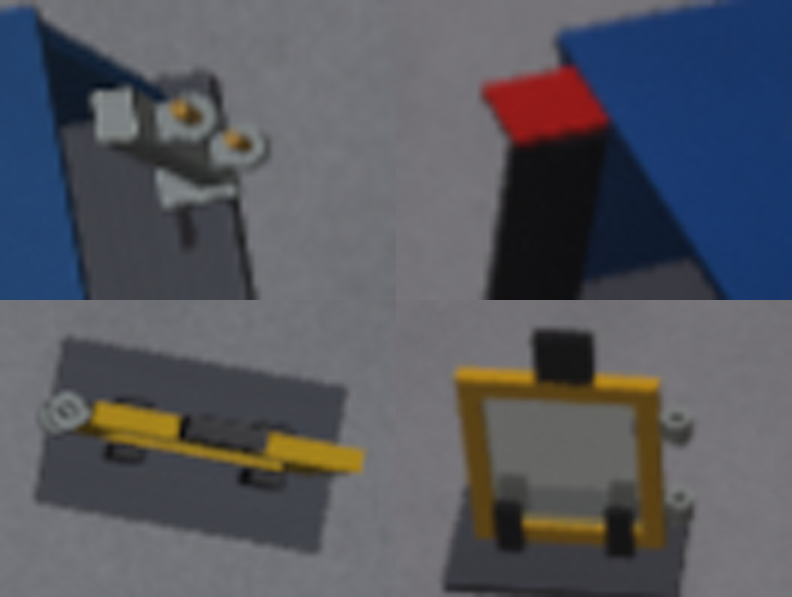

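The montage shows both brass pins from above: upper tip at about top px (135.5,144), lower at about (144.5,148). It also shows the upper knuckle ring at top (283,192.7) / scene (230,195.6), and the black tab at top (307–327,193–201). Next I compute the positions.

Run:
```python
from h import *
np.set_printoptions(precision=4,suppress=True)
t=cv2.imread('pics/top0.png')
sub=crop(t,120,130,40,30,8)
k=cv2.inRange(cv2.cvtColor(sub,cv2.COLOR_BGR2HSV),(8,120,80),(30,255,255))
pins=[]
for c in cv2.findContours(k,0,2)[0]:
    if cv2.contourArea(c)>60:
        m=cv2.moments(c);p=(m['m10']/m['m00']/8+120-.5+.06,m['m01']/m['m00']/8+130-.5+.06);pins.append(p);print('brass',p,cv2.contourArea(c))
for p in pins:
    print('z160',plane('top',p,.158)[:2],'z80',plane('top',p,.078)[:2])
print('knuckle hi', two((230.2,195.6),(282.9,192.7)), plane('top',(282.9,192.7),.142))
S=[[343,169],[338,162],[325,165],[330,173]];T=[[127,216],[149,211],[145,193],[123,197]]
# keeper: match outward corners
print('scene keeper@.207',[plane('scene',p,.207)[:2] for p in S]); print('top keeper@.207',[plane('top',p,.207)[:2] for p in T])
print('cab top top',[plane('top',p,.211)[:2] for p in [(110,127.5),(30,141),(46,241.5)]])
print('cab top scene',[plane('scene',p,.211)[:2] for p in [(338,156),(370,207)]])
print('two cab front/hinge corner?',two((370,207),(110,127.5)))
print('tab ends top@.212',plane('top',(307.8,195),.212),plane('top',(327.2,199.5),.212))
print('frame ends top@.172',plane('top',(288.5,192.5),.172),plane('top',(348,203),.172))
print('tab top two',two((205.1,177.5),(317.7,197.2)))
print('frame corner',two((227,188),(288.5,193)),two((182,185),(348,203)))
```

```text
brass (143.6769733044733, 147.99145743145743) 231.0
brass (134.70955022488755, 142.96404797601198) 333.5
z160 [0.6128 0.1739] z80 [0.6242 0.1945]
z160 [0.6246 0.1949] z80 [0.637  0.2171]
knuckle hi (array([ 0.5074, -0.1515,  0.1439]), np.float64(0.0006657535605973389)) [ 0.5075 -0.1513  0.142 ]
scene keeper@.207 [array([0.4933, 0.1996]), array([0.4593, 0.1921]), array([0.4689, 0.1483]), array([0.507 , 0.1554])]
top keeper@.207 [array([0.4553, 0.1966]), array([0.466 , 0.1484]), array([0.5058, 0.1576]), array([0.4972, 0.2058])]
cab top top [array([0.651 , 0.2349]), array([0.6213, 0.409 ]), array([0.4011, 0.3696])]
cab top scene [array([0.4353, 0.1975]), array([0.6649, 0.2347])]
two cab front/hinge corner? (array([0.6535, 0.2396, 0.1985]), np.float64(0.0011153278663019817))
tab ends top@.212 [ 0.4996 -0.2013  0.212 ] [ 0.4896 -0.2436  0.212 ]
frame ends top@.172 [ 0.5068 -0.1621  0.172 ] [ 0.4823 -0.2974  0.172 ]
tab top two (array([ 0.4946, -0.2233,  0.215 ]), np.float64(0.0015780134769763))
frame corner (array([ 0.5056, -0.1612,  0.1757]), np.float64(0.0012957222690378886)) (array([ 0.4822, -0.2958,  0.1801]), np.float64(0.0002723483334706928))
```

Findings so far:
- **Pins:** axis at about (0.6245, 0.1947). The two heights agree, and the press geometry puts it at y≈−82 mm, inside the slot range.
- **Press:** yaw is about 100°.
- **Door:** yaw is about −100°, so it is already open about 70° relative to the press. Upper knuckle at (0.5075, −0.1514), tab centre at about (0.4946, −0.2245, 0.213).

I'll move above the tab by way of a raised path.

```bash
python3 -m jog '[{"delta_pos":[0,0,50],"spin":0,"claw":0},{"delta_pos":[20,-30,100],"spin":-0.1,"claw":0},{"delta_pos":[40,-70,120],"spin":-0.2,"claw":0},{"delta_pos":[60,-110,120],"spin":-0.3,"claw":0},{"delta_pos":[80,-150,120],"spin":-0.4,"claw":0},{"delta_pos":[100,-195,120],"spin":-0.5,"claw":0},{"delta_pos":[120,-240,120],"spin":-0.6,"claw":0},{"delta_pos":[140,-285,120],"spin":-0.7,"claw":0}]' 40
python3 -m jog '[{"delta_pos":[30,-50,0],"spin":-0.1,"claw":0},{"delta_pos":[50,-95,0],"spin":-0.2,"claw":0},{"delta_pos":[70,-140,0],"spin":-0.3,"claw":0},{"delta_pos":[80,-190,0],"spin":-0.4,"claw":0},{"delta_pos":[90,-240,0],"spin":-0.5,"claw":0},{"delta_pos":[100,-290,0],"spin":-0.6,"claw":0},{"delta_pos":[110,-340,0],"spin":-0.65,"claw":0},{"delta_pos":[110,-380,0],"spin":-0.65,"claw":0}]'
```

```text
clock: 0.9
position: [0.3812, 0.2894, 0.3507]
tool_rot: [-3.141, -0.0, 2.042]
force: [1.7, 0.7, 0.6]
grip_width: 0.0854
clock: 1.7
position: [0.4913, -0.0902, 0.3506]
tool_rot: [-3.141, 0.0, 1.39]
force: [1.1, 0.8, 0.3]
grip_width: 0.0852
```

```bash
python3 -m jog '[{"delta_pos":[2,-45,0],"spin":0,"claw":0},{"delta_pos":[3,-90,-20],"spin":0,"claw":0},{"delta_pos":[3,-134,-50],"spin":0,"claw":0},{"delta_pos":[3,-134,-90],"spin":0,"claw":0},{"delta_pos":[3,-134,-100],"spin":0,"claw":0}]'
python3 - <<'E'
from h import *
s=eyes.grab_frame('scene');t=eyes.grab_frame('top');print(bot.observe()['position'])
cv2.imwrite('pics/m2.png',np.hstack([crop(t,265,140,100,100,4),crop(s,155,110,100,100,4)]))
E
```

```text
clock: 2.2
position: [0.4924, -0.2245, 0.2472]
tool_rot: [-3.135, -0.0, 1.388]
force: [-0.4, 1.2, 0.4]
grip_width: 0.0854
[ 0.49391663 -0.22332348  0.24989054]
```

View pics/m2.png

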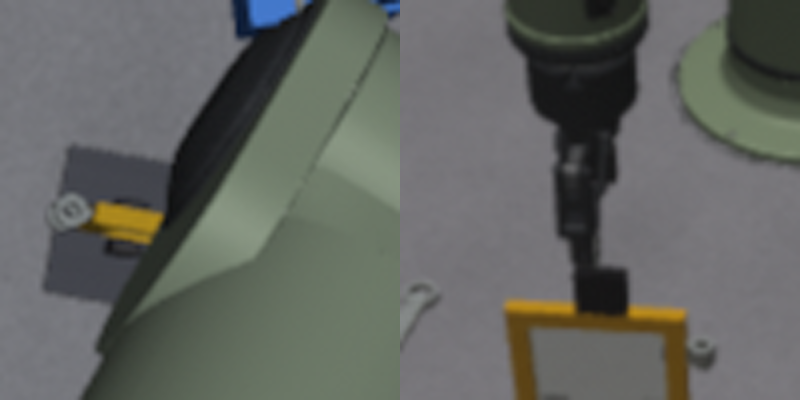

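The top crop shows the knuckle ring clear of the hand. In the scene crop the fingertips end near (585,262) and the tab is centred at about (602,270). I'll check this against the projected positions.

Run:
```python
from h import *
print(proj('scene',[[.4939,-.2233,.25],[.4939,-.2233,.262],[.4946,-.2245,.212],[.4939,-.2233,.212]]))
```

```text
[[204.59841835 168.61208775]
 [204.33840946 165.53691157]
 [205.01315961 178.30903535]
 [205.40376242 178.12167339]]
```

The tab projection agrees. The visible finger is the near one, offset because the jaws are open. I'll descend and grasp.

```bash
python3 -m jog '[{"delta_pos":[1,-1,-30],"spin":0.003,"claw":0},{"delta_pos":[1,-1,-55],"spin":0.003,"claw":0},{"delta_pos":[1,-1,-69],"spin":0.003,"claw":0},{"delta_pos":[1,-1,-69],"spin":0.003,"claw":0}]' 40
python3 -m jog '[{"delta_pos":[0,0,0],"spin":0,"claw":0.6},{"delta_pos":[0,0,0],"spin":0,"claw":1},{"delta_pos":[0,0,0],"spin":0,"claw":1},{"delta_pos":[0,0,0],"spin":0,"claw":1},{"delta_pos":[0,0,0],"spin":0,"claw":1},{"delta_pos":[0,0,0],"spin":0,"claw":1}]' 80
```

```text
clock: 2.7
position: [0.4952, -0.2235, 0.181]
tool_rot: [-3.137, -0.001, 1.395]
force: [-0.2, 0.6, 0.1]
grip_width: 0.0855
clock: 3.3
position: [0.4955, -0.2236, 0.1814]
tool_rot: [-3.138, -0.001, 1.395]
force: [-0.2, -0.0, 6.7]
grip_width: 0.0109
```

```bash
python3 -m jog '[{"delta_pos":[0,0,10],"spin":0,"claw":1},{"delta_pos":[0,0,25],"spin":0,"claw":1},{"delta_pos":[0,0,45],"spin":0,"claw":1},{"delta_pos":[0,0,65],"spin":0,"claw":1},{"delta_pos":[0,0,80],"spin":0,"claw":1},{"delta_pos":[0,0,80],"spin":0,"claw":1},{"delta_pos":[0,0,80],"spin":0,"claw":1}]'
python3 - <<'E'
from h import *
s=eyes.grab_frame('scene');t=eyes.grab_frame('top');print(bot.observe()['position'],bot.observe()['force'])
cv2.imwrite('pics/m3.png',np.hstack([crop(t,265,140,100,100,4),crop(s,155,110,100,100,4)]))
E
```

```text
clock: 4.0
position: [0.4954, -0.2234, 0.2613]
tool_rot: [-3.138, -0.001, 1.395]
force: [-0.2, 0.3, -4.4]
grip_width: 0.0107
[ 0.49515715 -0.22339121  0.26066315] [ 0.17968376  0.11924338 -4.47207719]
```

View pics/m3.png

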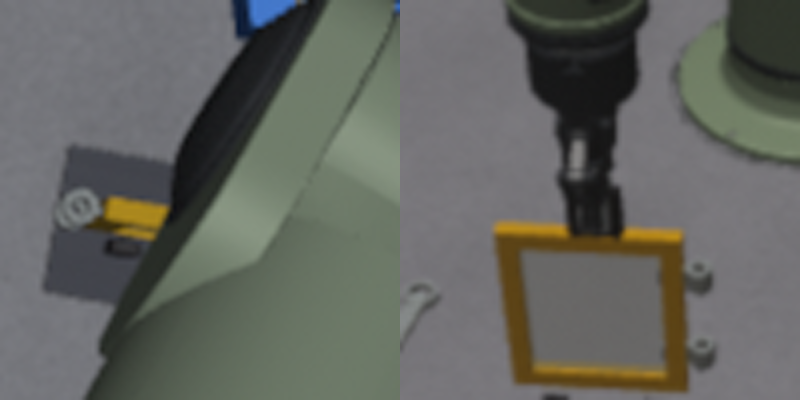

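Lifted cleanly and hanging level. The upper knuckle ring is at top px ≈(284.3,191.8) and scene px ≈(229.6,176.1).

Run:
```python
from h import *
k=plane('top',(284.2,191.7),.222);print(two((229.6,176.1),(284.2,191.7)),k, np.array([.6245,.1947])-k[:2])
```

```text
(array([ 0.50648294, -0.15003676,  0.22416884]), np.float64(0.002560896871555305)) [ 0.50670976 -0.14890939  0.222     ] [0.11779024 0.34360939]
```

```bash
python3 -m jog '[{"delta_pos":[12,35,0],"spin":0,"claw":1},{"delta_pos":[27,80,0],"spin":0,"claw":1},{"delta_pos":[42,125,0],"spin":0,"claw":1},{"delta_pos":[57,170,0],"spin":0,"claw":1},{"delta_pos":[72,215,0],"spin":0,"claw":1},{"delta_pos":[87,260,0],"spin":0,"claw":1},{"delta_pos":[102,300,0],"spin":0,"claw":1},{"delta_pos":[112,328,0],"spin":0,"claw":1}]'
python3 -m jog '[{"delta_pos":[5,10,0],"spin":0,"claw":1},{"delta_pos":[6,16,0],"spin":0,"claw":1},{"delta_pos":[6,16,0],"spin":0,"claw":1},{"delta_pos":[6,16,0],"spin":0,"claw":1}]'
python3 - <<'E'
from h import *
s=eyes.grab_frame('scene');t=eyes.grab_frame('top');o=bot.observe();print(o['position'],o['force'],o['tool_rot'],o['qpos'])
cv2.imwrite('pics/t4.png',t);cv2.imwrite('pics/s4.png',s)
cv2.imwrite('pics/m4.png',np.hstack([crop(t,105,115,66,100,6),crop(s,290,130,66,100,6)]))
E
```

```text
clock: 4.9
position: [0.6072, 0.1079, 0.2594]
tool_rot: [-3.135, -0.0, 1.398]
force: [-2.6, -6.3, -0.9]
grip_width: 0.0112
clock: 5.3
position: [0.6123, 0.1236, 0.2581]
tool_rot: [-3.133, -0.001, 1.397]
force: [3.0, 8.8, -22.4]
grip_width: 0.0107
[0.61227784 0.12353689 0.25806037] [  2.66686759   8.82826999 -22.86853541] [-3.13310278e+00 -9.67093581e-04  1.39645246e+00] [-0.63161741  0.55081097  0.52257345  1.58410094 -0.30251957  1.09547245
 -0.20574882]
```

View pics/m4.png

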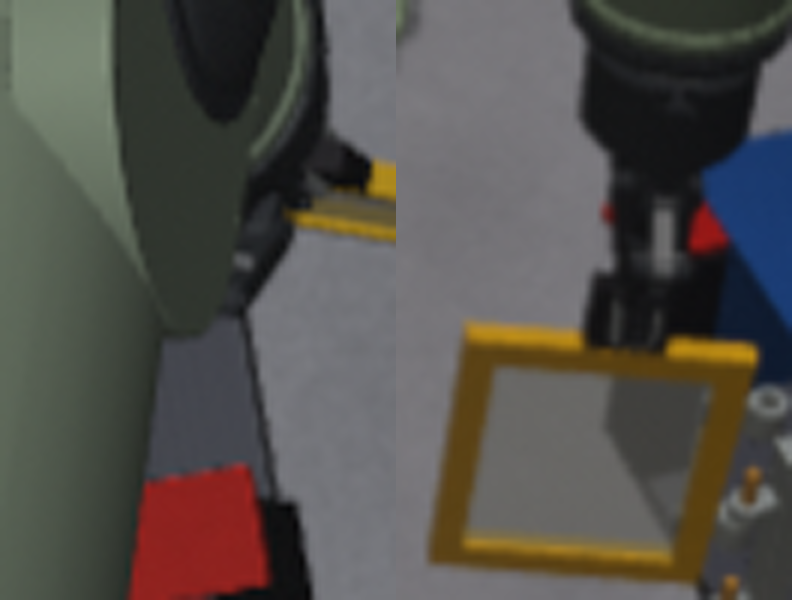

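The force has gone to −23 N. Working through the heights, I carried the door too high: the lower knuckle (z 122–142) meets the upper shoulder (z 135–145). I'll back out the way I came.

```bash
python3 -m jog '[{"delta_pos":[-1,-4,0],"spin":0,"claw":1},{"delta_pos":[-4,-12,0],"spin":0,"claw":1},{"delta_pos":[-8,-25,0],"spin":0,"claw":1},{"delta_pos":[-13,-40,0],"spin":0,"claw":1},{"delta_pos":[-13,-40,0],"spin":0,"claw":1},{"delta_pos":[-13,-40,0],"spin":0,"claw":1}]'
python3 - <<'E'
from h import *
s=eyes.grab_frame('scene');t=eyes.grab_frame('top');o=bot.observe();print(o['position'],o['force'],o['moment'],o['tool_rot'])
cv2.imwrite('pics/t5.png',t);cv2.imwrite('pics/s5.png',s)
cv2.imwrite('pics/m5.png',np.hstack([crop(t,130,130,66,100,6),crop(s,275,130,66,100,6)]))
E
```

```text
clock: 6.0
position: [0.5992, 0.0823, 0.2585]
tool_rot: [-3.134, -0.001, 1.395]
force: [0.1, 0.4, -3.4]
grip_width: 0.0106
[0.59929283 0.08355943 0.25821351] [ 0.05728586  0.66022686 -4.52676581] [-0.00323699 -0.04222508 -0.02702667] [-3.13326730e+00 -1.41373372e-03  1.39656713e+00]
```

View pics/m5.png

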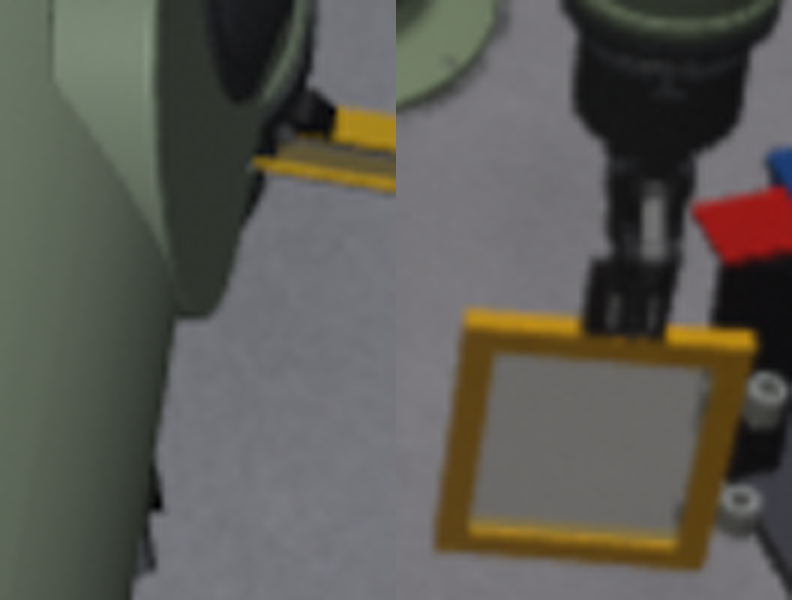

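The wrist load is back to −4.5 N (weight only) and the door is still held. Knuckle rings are at scene px (336.8,194.7) and (332.3,213.3). I'll check whether it slipped or tilted.

Run:
```python
from h import *
np.set_printoptions(precision=4,suppress=True)
T=np.array([.4954,-.2234,.2607]);ex0=np.array([.0115,.0739])
def model(T,yaw):
    d=np.array([np.cos(yaw),np.sin(yaw)])
    k=T[:2]-.075*d; zl=T[2]-.1687  # lower edge
    P=lambda x,z:[*(k+x*d),zl+z]
    return proj('scene',[P(0,130),][:0] or [P(0,.130),P(0,.05),P(.012,.16),P(.150,.16),P(.150,0),P(.012,0)])
print('lift  ',model(np.array([.4952,-.2234,.2607]),1.395-np.pi).round(1).tolist())
print('now   ',model(np.array([.5993,.0836,.2582]),1.396-np.pi).round(1).tolist())
def q(x,y,s,ox,oy): return [round(ox+x/s,1),round(oy+y/s,1)]
print('m3 obs',[q(a-400,b,4,155,110) for a,b in [(699,265),(702,343),(684,236),(497,225),(517,382),(687,388)]])
print('m5 obs',[q(a-396,b,6,275,130) for a,b in [(767,388),(740,500),(755,340),(465,318),(437,548),(703,570)]])
```

```text
lift   [[230.3, 177.1], [231.0, 196.2], [225.9, 169.3], [179.2, 167.3], [184.3, 205.2], [227.6, 207.3]]
now    [[339.5, 194.1], [336.1, 213.1], [336.6, 186.3], [288.0, 184.2], [285.2, 222.0], [330.1, 224.1]]
m3 obs [[229.8, 176.2], [230.5, 195.8], [226.0, 169.0], [179.2, 166.2], [184.2, 205.5], [226.8, 207.0]]
m5 obs [[336.8, 194.7], [332.3, 213.3], [334.8, 186.7], [286.5, 183.0], [281.8, 221.3], [326.2, 225.0]]
```

The comparison shows the contact tilted the door about 2° in the jaws (knuckle side down) and slid it about 4 mm back. That is too much tilt for 1 mm of pin clearance. The tool cannot pitch, so I'll set the door back in the stand, release it so it levels, and regrip.

```bash
python3 -m jog '[{"delta_pos":[-12,-35,0],"spin":0,"claw":1},{"delta_pos":[-27,-80,2],"spin":0,"claw":1},{"delta_pos":[-42,-125,2],"spin":0,"claw":1},{"delta_pos":[-57,-170,2],"spin":0,"claw":1},{"delta_pos":[-72,-215,2],"spin":0,"claw":1},{"delta_pos":[-87,-255,2],"spin":0,"claw":1},{"delta_pos":[-97,-285,2],"spin":0,"claw":1},{"delta_pos":[-102,-300,2],"spin":0,"claw":1}]'
python3 -m jog '[{"delta_pos":[0,-3,0],"spin":0,"claw":1},{"delta_pos":[0,-3,0],"spin":0,"claw":1},{"delta_pos":[0,-3,0],"spin":0,"claw":1}]'
```

```text
clock: 6.9
position: [0.4961, -0.2193, 0.2605]
tool_rot: [-3.134, -0.001, 1.394]
force: [0.5, 0.0, -3.9]
grip_width: 0.0108
clock: 7.2
position: [0.4968, -0.221, 0.2604]
tool_rot: [-3.134, -0.001, 1.395]
force: [0.2, 0.3, -3.2]
grip_width: 0.0106
```

```bash
python3 -m jog '[{"delta_pos":[-1.5,-2,-5],"spin":0,"claw":1},{"delta_pos":[-1.5,-2,-20],"spin":0,"claw":1},{"delta_pos":[-1.5,-2,-35],"spin":0,"claw":1},{"delta_pos":[-1.5,-2,-50],"spin":0,"claw":1},{"delta_pos":[-1.5,-2,-62],"spin":0,"claw":1},{"delta_pos":[-1.5,-2,-70],"spin":0,"claw":1},{"delta_pos":[-1.5,-2,-74],"spin":0,"claw":1},{"delta_pos":[-1.5,-2,-74],"spin":0,"claw":1}]'
python3 -c "
from workcell import bot;o=bot.observe();print(o['force'],o['moment'])"
```

```text
clock: 8.0
position: [0.4952, -0.2229, 0.1861]
tool_rot: [-3.133, -0.001, 1.395]
force: [-0.2, -0.3, -3.4]
grip_width: 0.0107
[-0.21077194 -0.28619198 -3.37998853] [-0.02119331 -0.06412638  0.03539961]
```

```bash
python3 -m jog '[{"delta_pos":[0,0,-2],"spin":0,"claw":1},{"delta_pos":[0,0,-3.5],"spin":0,"claw":1},{"delta_pos":[0,0,-3.5],"spin":0,"claw":0.6},{"delta_pos":[0,0,-3.5],"spin":0,"claw":0.5},{"delta_pos":[0,0,-3.5],"spin":0,"claw":0.5},{"delta_pos":[0,0,-3.5],"spin":0,"claw":0.5}]'
python3 - <<'E'
from h import *
s=eyes.grab_frame('scene');t=eyes.grab_frame('top');o=bot.observe();print(o['position'],o['force'])
cv2.imwrite('pics/m6.png',np.hstack([crop(t,265,150,100,100,4),crop(s,155,140,100,100,4)]))
E
```

```text
clock: 8.6
position: [0.4953, -0.2229, 0.1827]
tool_rot: [-3.133, -0.001, 1.396]
force: [-0.0, -0.1, -0.1]
grip_width: 0.0426
[ 0.49524781 -0.22289721  0.18268203] [-0.23319719  0.85018204  0.32808888]
```

View pics/m6.png

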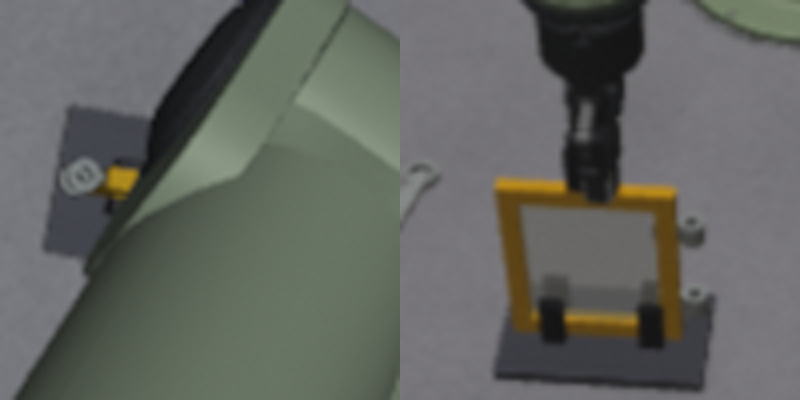

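The door is back upright and flat in the slot, sitting about 6 mm further to −y than before (scene corners all shifted about −2 px). I'll recentre the jaws, regrip, lift to a lower edge of about z 70 mm, and measure the knuckle.

```bash
python3 -m jog '[{"delta_pos":[-1,-6,-1.5],"spin":0,"claw":0.5},{"delta_pos":[-1,-6,-1.5],"spin":0,"claw":0.5},{"delta_pos":[-1,-6,-1.5],"spin":0,"claw":1},{"delta_pos":[-1,-6,-1.5],"spin":0,"claw":1},{"delta_pos":[-1,-6,-1.5],"spin":0,"claw":1},{"delta_pos":[-1,-6,-1.5],"spin":0,"claw":1},{"delta_pos":[-1,-6,-1.5],"spin":0,"claw":1}]' 80
python3 -m jog '[{"delta_pos":[0,0,10],"spin":0,"claw":1},{"delta_pos":[0,0,25],"spin":0,"claw":1},{"delta_pos":[0,0,40],"spin":0,"claw":1},{"delta_pos":[0,0,55],"spin":0,"claw":1},{"delta_pos":[0,0,59],"spin":0,"claw":1},{"delta_pos":[0,0,59],"spin":0,"claw":1},{"delta_pos":[0,0,59],"spin":0,"claw":1}]'
python3 - <<'E'
from h import *
s=eyes.grab_frame('scene');t=eyes.grab_frame('top');o=bot.observe();print(o['position'],o['force'],o['tool_rot'])
cv2.imwrite('pics/t7.png',t);cv2.imwrite('pics/s7.png',s)
cv2.imwrite('pics/m7.png',np.hstack([crop(t,270,165,50,50,8),crop(s,170,150,66,66,6)[:400]]))
E
```

```text
clock: 9.4
position: [0.4944, -0.229, 0.1813]
tool_rot: [-3.134, -0.001, 1.396]
force: [0.5, -0.5, 2.3]
grip_width: 0.0111
clock: 10.1
position: [0.4941, -0.2287, 0.2398]
tool_rot: [-3.133, -0.001, 1.396]
force: [0.3, -0.0, -4.7]
grip_width: 0.0106
[ 0.49411318 -0.22876221  0.23967187] [-0.44816341 -0.19368202 -2.33525932] [-3.13264428e+00 -1.09112084e-03  1.39571310e+00]Traceback (most recent call last):
  File "<stdin>", line 4, in <module>
    return _nx.concatenate(arrs, 1, dtype=dtype, casting=casting)
           ~~~~~~~~~~~~~~~^^^^^^^^^^^^^^^^^^^^^^^^^^^^^^^^^^^^^^^
ValueError: all the input array dimensions except for the concatenation axis must match exactly, but along dimension 0, the array at index 0 has size 400 and the array at index 1 has size 396
```

Run:
```python
from h import *
s=cv2.imread('pics/s7.png');t=cv2.imread('pics/t7.png')
cv2.imwrite('pics/m7.png',np.hstack([crop(t,270,170,40,60,10)[:,:],crop(s,170,155,40*1,60,10)[:, :0],crop(s,172,160,66,60,6)[:1] if 0 else cv2.copyMakeBorder(crop(s,172,160,66,60,6),0,240,0,0,0)]))
```

```text
(no output)
```

View pics/m7.png

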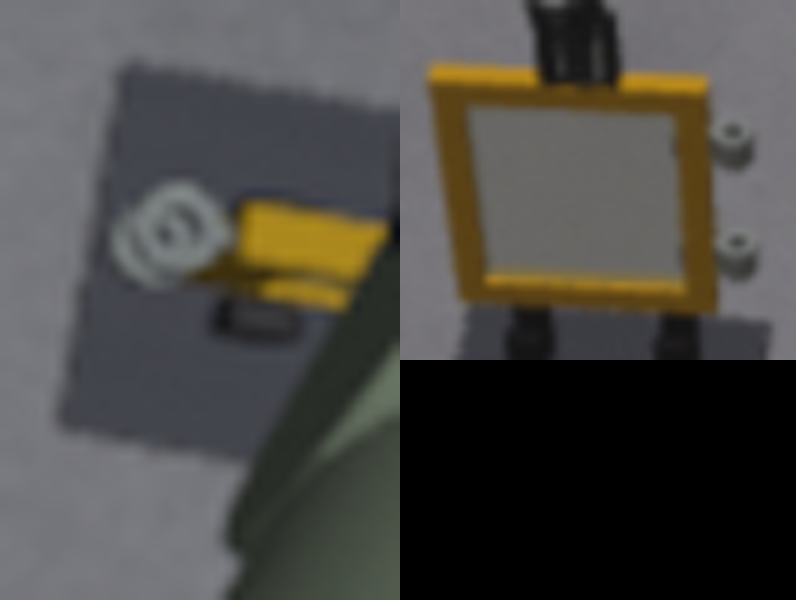

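Run:
```python
from h import *
np.set_printoptions(precision=4,suppress=True)
k=plane('top',(287.35,192.35),.2007);print(k,two((227.1,181.4),(287.35,192.35)))
T=np.array([.4941,-.2288,.2397])
yaw=1.3957-np.pi;d=np.array([np.cos(yaw),np.sin(yaw)]);k0=T[:2]-.075*d
print('pred k',k0)
P=lambda x,z:[*(k0+x*d),.0707+z]
print('scene pred',proj('scene',[P(0,.13),P(0,.05),P(.012,.16),P(.15,.16),P(.15,0),P(.012,0)]).round(1).tolist())
print('obs',[[round(172+(a-400+.5)/6-.5,1),round(160+(b+.5)/6-.5,1)] for a,b in[(733,131),(739,240),(708,82),(430,70),(462,298),(717,312)]])
print('top pred',proj('top',[P(0,.13),P(0,.05)]))
print('move', np.array([.6245,.1947])-k[:2], 'ring-lower vertical check obs lower ring ~',(270+(160+.5)/10-.5,170+(243+.5)/10-.5))
```

```text
[ 0.5061 -0.1573  0.2007] (array([ 0.5059, -0.1583,  0.2029]), np.float64(0.0022153012015169622))
pred k [ 0.5072 -0.1549]
scene pred [[228.6, 182.2], [229.4, 200.9], [224.3, 174.6], [178.1, 172.6], [183.2, 209.8], [226.1, 211.8]]
obs [[227.1, 181.4], [228.1, 199.6], [222.9, 173.2], [176.6, 171.2], [181.9, 209.2], [224.4, 211.6]]
top pred [[286.2649 191.8663]
 [283.8502 193.1799]]
move [0.1184 0.352 ] ring-lower vertical check obs lower ring ~ (285.55, 193.85)
```

The door is level now: every scene point is offset by the same ~1.4 px. Knuckle axis is at (0.506,−0.157) and the lower edge at z≈71 mm. That leaves the lower knuckle at z 101–121, between the lower pin tip (85) and the upper shoulder (135). I'll move to the pins.

```bash
python3 -m jog '[{"delta_pos":[12,35,0],"spin":0,"claw":1},{"delta_pos":[27,80,0],"spin":0,"claw":1},{"delta_pos":[42,125,0],"spin":0,"claw":1},{"delta_pos":[57,170,0],"spin":0,"claw":1},{"delta_pos":[72,215,0],"spin":0,"claw":1},{"delta_pos":[87,260,0],"spin":0,"claw":1},{"delta_pos":[102,300,0],"spin":0,"claw":1},{"delta_pos":[110,325,0],"spin":0,"claw":1}]'
python3 -m jog '[{"delta_pos":[4,8,0],"spin":0,"claw":1},{"delta_pos":[4,14,0],"spin":0,"claw":1},{"delta_pos":[4,14,0],"spin":0,"claw":1}]'
python3 -c "
from workcell import bot;o=bot.observe();print(o['position'],o['force'],o['moment'])"
```

```text
clock: 11.0
position: [0.6044, 0.1001, 0.2387]
tool_rot: [-3.132, -0.001, 1.399]
force: [-0.7, -1.2, -3.4]
grip_width: 0.0107
clock: 11.3
position: [0.6081, 0.1137, 0.2383]
tool_rot: [-3.131, -0.001, 1.399]
force: [-0.4, -0.9, -3.1]
grip_width: 0.0106
[0.60807639 0.11373054 0.23831057] [-0.36053594 -0.90864895 -3.08347933] [-0.07990723 -0.01623148  0.0395199 ]
```

```bash
python3 -m jog '[{"delta_pos":[2,5,1],"spin":-0.003,"claw":1},{"delta_pos":[4.6,10,1],"spin":-0.003,"claw":1},{"delta_pos":[4.6,10,1],"spin":-0.003,"claw":1},{"delta_pos":[4.6,10,1],"spin":-0.003,"claw":1}]'
python3 - <<'E'
from h import *
s=eyes.grab_frame('scene');t=eyes.grab_frame('top');o=bot.observe();print(o['position'],o['force'],o['tool_rot'])
cv2.imwrite('pics/t8.png',t);cv2.imwrite('pics/s8.png',s)
cv2.imwrite('pics/m8.png',np.hstack([crop(s,325,175,50,75,8),crop(t,105,115,50,75,8)]))
E
```

```text
clock: 11.7
position: [0.6127, 0.1234, 0.2393]
tool_rot: [-3.131, -0.001, 1.395]
force: [-0.4, 0.3, -4.0]
grip_width: 0.0111
[0.61262268 0.12336586 0.23929303] [ 0.32587691 -0.34381223 -4.17557214] [-3.13084391e+00 -6.51530130e-04  1.39525196e+00]
```

View pics/m8.png

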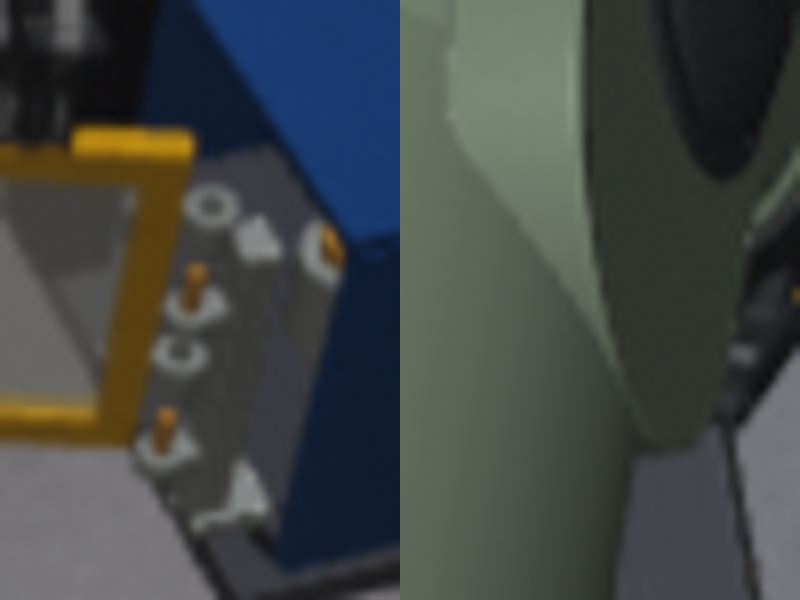

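The scene view shows upper ring at (211,205), upper pin tip (196,265), lower ring (180,352) and lower pin tip (166,410) in the 8× crop. I'll work out the ring-to-pin offset at the matching heights.

Run:
```python
from h import *
np.set_printoptions(precision=4,suppress=True)
f=lambda a,b:(325+(a+.5)/8-.5,175+(b+.5)/8-.5)
for z0 in(.0703,.0715):
  for (kr,kz,pr,pz) in (((211,205),.13,(196,267),.165),((180,353),.05,(166,411),.085)):
    K=plane('scene',f(*kr),z0+kz);Pn=plane('scene',f(*pr),pz);print(K,Pn,'pin-knuckle mm',(Pn-K)[:2]*1e3)
```

```text
[0.6221 0.1918 0.2003] [0.6193 0.192  0.165 ] pin-knuckle mm [-2.7346  0.2219]
[0.6213 0.1918 0.1203] [0.619  0.1919 0.085 ] pin-knuckle mm [-2.2707  0.081 ]
[0.6232 0.1913 0.2015] [0.6193 0.192  0.165 ] pin-knuckle mm [-3.8805  0.7007]
[0.6224 0.1913 0.1215] [0.619  0.1919 0.085 ] pin-knuckle mm [-3.3332  0.5246]
```

Y agrees to within 0.5 mm. X is uncertain by about 2 mm (top view says 0, scene view says −2.5). I'll descend gently and feel for it.

```bash
python3 -m jog '[{"delta_pos":[-0.7,0.3,-5],"spin":0,"claw":1},{"delta_pos":[-0.7,0.3,-9],"spin":0,"claw":1},{"delta_pos":[-0.7,0.3,-12],"spin":0,"claw":1},{"delta_pos":[-0.7,0.3,-12],"spin":0,"claw":1}]'
python3 -m jog '[{"delta_pos":[0,0,-1.5],"spin":0,"claw":1},{"delta_pos":[0,0,-3],"spin":0,"claw":1},{"delta_pos":[0,0,-3],"spin":0,"claw":1}]'
python3 -m jog '[{"delta_pos":[0,0,-1],"spin":0,"claw":1},{"delta_pos":[0,0,-2],"spin":0,"claw":1},{"delta_pos":[0,0,-2],"spin":0,"claw":1}]'
python3 -c "
from workcell import bot;o=bot.observe();print(o['position'],o['force'],o['moment'])"
```

```text
clock: 12.2
position: [0.6117, 0.1236, 0.2267]
tool_rot: [-3.13, -0.0, 1.395]
force: [-0.3, -0.1, -3.1]
grip_width: 0.0108
clock: 12.5
position: [0.6118, 0.1235, 0.2236]
tool_rot: [-3.13, -0.0, 1.395]
force: [1.5, 0.4, -4.5]
grip_width: 0.011
clock: 12.8
position: [0.6118, 0.1235, 0.2215]
tool_rot: [-3.13, -0.0, 1.395]
force: [0.7, 0.3, -4.5]
grip_width: 0.0104
[0.61182185 0.12353351 0.22150671] [ 0.70104741  0.26343866 -4.52080357] [ 0.01118656 -0.39950996 -0.12607724]
```

```bash
python3 -m jog '[{"delta_pos":[0,0,-1],"spin":0,"claw":1},{"delta_pos":[0,0,-2],"spin":0,"claw":1},{"delta_pos":[0,0,-2],"spin":0,"claw":1}]'
python3 -m jog '[{"delta_pos":[0,0,-1],"spin":0,"claw":1},{"delta_pos":[0,0,-2],"spin":0,"claw":1},{"delta_pos":[0,0,-2],"spin":0,"claw":1}]'
python3 -c "
from workcell import bot;o=bot.observe();print(o['position'],o['force'],o['moment'])"
```

```text
clock: 13.1
position: [0.6118, 0.1236, 0.2194]
tool_rot: [-3.13, -0.0, 1.395]
force: [0.5, -0.3, -5.2]
grip_width: 0.0107
clock: 13.4
position: [0.6118, 0.1235, 0.2172]
tool_rot: [-3.13, -0.0, 1.395]
force: [1.6, 0.4, -4.4]
grip_width: 0.0108
[0.61182623 0.12354355 0.2172192 ] [ 1.62398532  0.41300587 -4.37635054] [-0.0154039  -0.45140617 -0.10331468]
```

No vertical resistance 7 mm past the pin tips, with only a slight side load. I'll continue down and nudge +x by 0.5 mm.

```bash
python3 -m jog '[{"delta_pos":[0.5,0.1,-2],"spin":0,"claw":1},{"delta_pos":[0.5,0.1,-4],"spin":0,"claw":1},{"delta_pos":[0.5,0.1,-5],"spin":0,"claw":1},{"delta_pos":[0.5,0.1,-5],"spin":0,"claw":1}]'
python3 -m jog '[{"delta_pos":[0,0,-2],"spin":0,"claw":1},{"delta_pos":[0,0,-4],"spin":0,"claw":1},{"delta_pos":[0,0,-5],"spin":0,"claw":1},{"delta_pos":[0,0,-5],"spin":0,"claw":1}]'
python3 -c "
from workcell import bot;o=bot.observe();print(o['position'],o['force'],o['moment'])"
```

```text
clock: 13.8
position: [0.6122, 0.1236, 0.212]
tool_rot: [-3.13, 0.0, 1.395]
force: [0.7, -0.1, -3.6]
grip_width: 0.0108
clock: 14.2
position: [0.6122, 0.1236, 0.2068]
tool_rot: [-3.13, 0.0, 1.395]
force: [1.0, -0.6, -4.6]
grip_width: 0.0108
[0.61219558 0.12364267 0.2068074 ] [ 0.95817717 -0.58841606 -4.56245679] [-0.00222278 -0.24346634 -0.00697809]
```

```bash
python3 -m jog '[{"delta_pos":[0.3,0,-1],"spin":0,"claw":1},{"delta_pos":[0.3,0,-2],"spin":0,"claw":1},{"delta_pos":[0.3,0,-2],"spin":0,"claw":1}]'
python3 -m jog '[{"delta_pos":[0,0,-0.5],"spin":0,"claw":1},{"delta_pos":[0,0,-1],"spin":0,"claw":1},{"delta_pos":[0,0,-1],"spin":0,"claw":1}]'
python3 -c "
from workcell import bot;o=bot.observe();print(o['position'],o['force'],o['moment'],o['qpos'])"
```

```text
clock: 14.5
position: [0.6125, 0.1236, 0.2048]
tool_rot: [-3.13, 0.0, 1.395]
force: [-0.8, -0.5, -3.1]
grip_width: 0.0108
clock: 14.8
position: [0.6127, 0.1233, 0.2045]
tool_rot: [-3.131, -0.0, 1.395]
force: [-2.4, -1.3, 7.4]
grip_width: 0.011
[0.61272641 0.12329964 0.20447929] [-2.35437351 -1.27273181  7.36226506] [-0.22691243  0.55908599  0.14127275] [-0.61838378  0.60842876  0.50458945  1.63736342 -0.34075799  0.99466881
 -0.17522715]
```

The door is home: support force at TCP z 0.2045 matches the expected 0.204. A jam on the pin tips would have read about 0.224. Next I compute swing waypoints about the pin axis.

Run:
```python
import numpy as np
r=73;t0=np.radians(-100.1)
for a in list(range(0,74,4)):
    t=t0-np.radians(a);print(a,round(-np.radians(a),3),np.round([r*(np.cos(t)-np.cos(t0)),r*(np.sin(t)-np.sin(t0))],1))
```

```text
0 -0.0 [0. 0.]
4 -0.07 [-5.   1.1]
8 -0.14 [-9.9  2.5]
12 -0.209 [-14.7   4.2]
16 -0.279 [-19.3   6.3]
20 -0.349 [-23.8   8.7]
24 -0.419 [-28.1  11.4]
28 -0.489 [-32.2  14.4]
32 -0.559 [-36.1  17.7]
36 -0.628 [-39.8  21.3]
40 -0.698 [-43.2  25. ]
44 -0.768 [-46.3  29.1]
48 -0.838 [-49.2  33.3]
52 -0.908 [-51.7  37.7]
56 -0.977 [-53.9  42.3]
60 -1.047 [-55.8  47. ]
64 -1.117 [-57.4  51.9]
68 -1.187 [-58.6  56.8]
72 -1.257 [-59.5  61.8]
```

```bash
python3 -m jog '[{"delta_pos":[0,0,0.8],"spin":0,"claw":1},{"delta_pos":[-5,1.1,0.8],"spin":-0.07,"claw":1},{"delta_pos":[-9.9,2.5,0.8],"spin":-0.14,"claw":1},{"delta_pos":[-14.7,4.2,0.8],"spin":-0.209,"claw":1},{"delta_pos":[-19.3,6.3,0.8],"spin":-0.279,"claw":1},{"delta_pos":[-23.8,8.7,0.8],"spin":-0.349,"claw":1},{"delta_pos":[-23.8,8.7,0.8],"spin":-0.349,"claw":1}]'
python3 -c "
from workcell import bot;o=bot.observe();print(o['position'],o['force'],o['moment'],o['qpos'])"
```

```text
clock: 15.5
position: [0.5886, 0.1324, 0.2052]
tool_rot: [-3.131, 0.0, 1.045]
force: [1.2, -0.6, -3.5]
grip_width: 0.0106
[0.58864467 0.13236557 0.20515771] [ 1.24932612 -0.56326598 -3.48897961] [-0.31778299 -0.34108939 -0.07562956] [-0.71366366  0.59434099  0.60196214  1.70188074 -0.40085845  0.97901571
 -0.48710477]
```

```bash
python3 -m jog '[{"delta_pos":[-4.3,2.7,0],"spin":-0.07,"claw":1},{"delta_pos":[-8.4,5.7,0],"spin":-0.14,"claw":1},{"delta_pos":[-12.3,9,0],"spin":-0.209,"claw":1},{"delta_pos":[-16,12.6,0],"spin":-0.279,"claw":1},{"delta_pos":[-19.4,16.3,0],"spin":-0.349,"claw":1},{"delta_pos":[-22.5,20.4,0],"spin":-0.419,"claw":1},{"delta_pos":[-25.4,24.6,0],"spin":-0.489,"claw":1},{"delta_pos":[-25.4,24.6,0],"spin":-0.489,"claw":1}]'
python3 -c "
from workcell import bot;o=bot.observe();print(o['position'],o['force'],o['moment'],o['qpos'])"
```

```text
clock: 16.3
position: [0.5635, 0.1569, 0.2052]
tool_rot: [-3.132, 0.0, 0.557]
force: [3.1, -2.4, -4.0]
grip_width: 0.0106
[0.56345724 0.15689889 0.2051515 ] [ 3.07946597 -2.36165549 -3.98908962] [-0.94248707 -0.75311146 -0.25458911] [-0.86008398  0.60230505  0.74003585  1.76019143 -0.4914875   0.97510316
 -0.93574652]
```

```bash
python3 -m jog '[{"delta_pos":[-2.2,4,0],"spin":-0.07,"claw":1},{"delta_pos":[-4.4,8.6,0],"spin":-0.14,"claw":1},{"delta_pos":[-6.3,13.3,0],"spin":-0.209,"claw":1},{"delta_pos":[-7.9,18.2,0],"spin":-0.279,"claw":1},{"delta_pos":[-7.9,18.2,0],"spin":-0.279,"claw":1}]'
python3 -m jog '[{"delta_pos":[-0.7,2.5,0],"spin":-0.035,"claw":1},{"delta_pos":[-0.7,2.5,0],"spin":-0.035,"claw":1}]'
python3 -c "
from workcell import bot;o=bot.observe();print(o['position'],o['force'],o['moment'],o['qpos'])"
```

```text
clock: 16.8
position: [0.5557, 0.175, 0.205]
tool_rot: [-3.132, 0.0, 0.28]
force: [0.9, -2.6, -4.5]
grip_width: 0.0107
clock: 17.0
position: [0.5552, 0.1771, 0.205]
tool_rot: [-3.133, 0.0, 0.248]
force: [0.6, -2.9, -3.4]
grip_width: 0.0112
[0.55521905 0.17711422 0.20500077] [ 0.56810271 -2.9124072  -3.42616385] [-0.88961518 -0.44428116 -0.20193432] [-0.94841272  0.6290668   0.82627712  1.77083285 -0.55501522  0.98997466
 -1.22241454]
```

```bash
python3 -m jog '[{"delta_pos":[-0.4,1.8,0],"spin":-0.025,"claw":1},{"delta_pos":[-0.4,2.2,0],"spin":-0.035,"claw":1},{"delta_pos":[-0.4,2.2,0],"spin":-0.035,"claw":1}]'
python3 -m jog '[{"delta_pos":[-0.3,1.2,0],"spin":-0.017,"claw":1},{"delta_pos":[-0.3,1.2,0],"spin":-0.017,"claw":1}]'
python3 -c "
from workcell import bot;o=bot.observe();print(o['position'],o['force'],o['moment'],o['tool_rot'])"
```

```text
clock: 17.3
position: [0.5549, 0.1792, 0.205]
tool_rot: [-3.133, 0.0, 0.214]
force: [1.7, -2.1, -2.8]
grip_width: 0.011
clock: 17.5
position: [0.5545, 0.1805, 0.205]
tool_rot: [-3.133, 0.0, 0.196]
force: [1.2, -2.7, -2.1]
grip_width: 0.0108
[0.55453473 0.18050265 0.20495177] [ 1.23424103 -2.69548504 -2.13172621] [-0.81610209 -0.34038961 -0.14784203] [-3.13300620e+00  4.22096789e-04  1.96400823e-01]
```

```bash
python3 -m jog '[{"delta_pos":[-0.2,1.2,0],"spin":-0.017,"claw":1},{"delta_pos":[-0.2,1.2,0],"spin":-0.017,"claw":1}]'
python3 -m jog '[{"delta_pos":[-0.2,1.0,0],"spin":-0.014,"claw":1},{"delta_pos":[-0.2,1.0,0],"spin":-0.014,"claw":1}]'
python3 -c "
from workcell import bot;o=bot.observe();print(o['position'],o['force'],o['moment'],o['tool_rot'])"
```

```text
clock: 17.7
position: [0.5544, 0.1816, 0.205]
tool_rot: [-3.133, 0.0, 0.179]
force: [-0.1, -2.7, -2.2]
grip_width: 0.0111
clock: 17.9
position: [0.5544, 0.1815, 0.205]
tool_rot: [-3.135, 0.0, 0.164]
force: [2.2, -8.5, -2.9]
grip_width: 0.011
[0.55442617 0.18148134 0.20501541] [ 2.22755541 -8.49503433 -2.89559422] [-2.23877061 -0.69601446  0.63052566] [-3.13536919e+00  1.22626872e-04  1.64135692e-01]
```

The stop strip is felt: −8.5 N normal and a moment step at door yaw ≈189.5°, which fits the expected shut angle of about 190°. I'll settle it down, then open only part way, since the cabinet front is close behind, and lift off.

```bash
python3 -m jog '[{"delta_pos":[0,0,-0.7],"spin":0.003,"claw":1},{"delta_pos":[0,0,-0.7],"spin":0.003,"claw":1}]'
python3 -m jog '[{"delta_pos":[0,0,0],"spin":0,"claw":0.8},{"delta_pos":[0,0,0],"spin":0,"claw":0.7},{"delta_pos":[0,0,0],"spin":0,"claw":0.7},{"delta_pos":[0,0,0],"spin":0,"claw":0.7}]'
python3 - <<'E'
from h import *
s=eyes.grab_frame('scene');t=eyes.grab_frame('top');o=bot.observe();print(o['position'],o['force'],o['moment'],o['grip_width'])
cv2.imwrite('pics/s9.png',s)
E
```

```text
clock: 18.1
position: [0.5544, 0.1812, 0.2045]
tool_rot: [-3.136, 0.0, 0.167]
force: [-1.8, -4.3, 3.5]
grip_width: 0.011
clock: 18.5
position: [0.5544, 0.1814, 0.2046]
tool_rot: [-3.135, 0.0, 0.167]
force: [0.9, -0.5, 0.1]
grip_width: 0.0258
[0.55433411 0.18129067 0.20452427] [-0.39119544 -0.21784309  0.72740298] [ 0.02511622 -0.00397903 -0.02440966] 0.025450324590515373
```

```bash
python3 -m jog '[{"delta_pos":[0,0,8],"spin":0,"claw":0.7},{"delta_pos":[0,0,20],"spin":0,"claw":0.7},{"delta_pos":[0,0,40],"spin":0,"claw":0.7},{"delta_pos":[0,0,80],"spin":0,"claw":0.7},{"delta_pos":[0,-10,120],"spin":0,"claw":0.7},{"delta_pos":[0,-50,140],"spin":0,"claw":0.7},{"delta_pos":[0,-95,140],"spin":0,"claw":0.7},{"delta_pos":[-10,-140,140],"spin":0,"claw":0.7}]'
python3 -m jog '[{"delta_pos":[-20,-50,0],"spin":0,"claw":0.7},{"delta_pos":[-40,-100,0],"spin":0,"claw":0.7},{"delta_pos":[-40,-150,0],"spin":0,"claw":0.7},{"delta_pos":[-40,-200,0],"spin":0,"claw":0.7},{"delta_pos":[-40,-200,0],"spin":0,"claw":0.7}]'
python3 - <<'E'
from h import *
s=eyes.grab_frame('scene');t=eyes.grab_frame('top');o=bot.observe();print(o['position'],o['force'])
cv2.imwrite('pics/s10.png',s);cv2.imwrite('pics/t10.png',t)
cv2.imwrite('pics/m10.png',np.vstack([np.hstack([crop(t,95,120,80,60,5),crop(s,300,140,80,60,5)]),np.hstack([crop(t,95,180,80,60,5),crop(s,300,200,80,60,5)])]))
E
```

```text
clock: 19.4
position: [0.5447, 0.0397, 0.346]
tool_rot: [-3.136, -0.002, 0.168]
force: [0.5, -1.7, -0.0]
grip_width: 0.0259
clock: 19.9
position: [0.5031, -0.1665, 0.3477]
tool_rot: [-3.137, -0.003, 0.16]
force: [-0.4, 1.2, 0.5]
grip_width: 0.0257
[ 0.50414722 -0.16258034  0.34697583] [0.19977353 0.49624504 0.61848794]
```

View pics/m10.png

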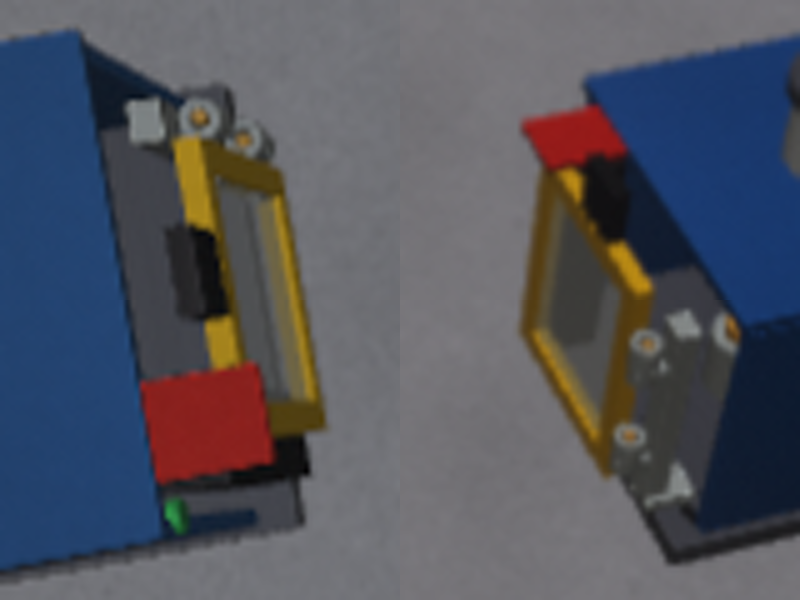

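Final view: brass tips show flush inside both knuckle rings. The top rail runs under the red keeper, parallel to the cabinet front (slope 0.159 against 0.168, about 0.5°), in front of the black strip. I'll check the bystanders by image difference, then hand in.

Run:
```python
from h import *
a=cv2.imread('pics/scene0.png');b=cv2.imread('pics/s10.png')
for n,(x,y,w,h) in dict(bin=(158,243,48,58),jar=(226,262,30,40),wrench=(135,175,34,42)).items():
    print(n,cv2.absdiff(a[y:y+h,x:x+w],b[y:y+h,x:x+w]).max(2).__gt__(40).sum())
o=bot.observe();print(o['clock'],o['force']);print(bot.job_done())
```

```text
bin 0
jar 0
wrench 0
20.0 [0.19977353 0.49624504 0.61848794]
the job is handed in; nothing more can be done
None
```

I hung the door on both hinge pins, swung it shut under the red keeper lip against the stop strip, and released it. I handed the job in at 20.0 s of the 67 s allowed. The first approach did touch the press, described below.

**First approach:** I carried the door too high. Its lower knuckle hit the upper hinge shoulder at about 23 N on the wrist, and the door tilted about 2° and slid about 4 mm in the jaws. I backed out, set it down level in the stand, regripped it and tried again lower.

**Second approach:** both knuckles went down with almost no resistance and seated on the shoulders. The support force came at TCP z 0.2045 m, against 0.204 m expected. The stop strip was felt at about 8.5 N before I let go.

**Last checks:**
- **Hinge:** brass tips show inside both knuckle rings.
- **Door:** its top edge runs under the keeper, and the door is parallel to the cabinet front within about 0.5°.
- **Bin, jar and wrench:** none of them changed in the pictures.
- **Robot:** clear of everything, with no contact force.

**Disagreement:** the two cameras differed by about 2.5 mm in x on where the knuckle sat relative to the pins. I settled that by feel. The final contact with the stop strip after release was judged from the picture, not measured again.

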